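Tamp the pink candies down their gift tube

ROBOT

A 6-joint arm with a two-finger parallel gripper is mounted at the origin on the work surface. World frame = base frame: x ahead of the robot, y to its left, z up, the work surface at z = 0. Lengths are in m, angles in rad, forces in N, time in s.
With the tool pointing down it reaches from about 0.3 to 0.875 m from the base axis. Payload 4.2 kg.
Tool frame: the origin (TCP) lies between the finger pads; the fingertips stand 14 mm ahead of it and the grasp point (between the pads) lies 5 mm behind it; z points along the fingers, y is the direction in which the jaws open and shut (so a half turn about z gives the same grasp; the last joint's range is limited). The gripper opens to 85 mm and grips with 20 to 120 N. Pads are 22 mm wide; open, the fingers measure 114 mm over their backs; the gripper's body (76 mm by 85 mm) begins 54 mm behind the grasp point. The pads swing forward as they close: fully open they stand 13 mm farther back than shut.
Start: joints at [1.306, 0.32, 1.565, -0, 1.257, -0.02], TCP at [0.139, 0.558, 0.245] pointing down, gripper open.
Joint ranges: [-3.11, 3.11], [-0.84, 2.01], [0.21, 2.61], [-1.34, 4.49], [0.05, 2.63], [-2.56, 2.56]. Speed limits (rad/s): [2.57, 2.57, 3.14, 3.14, 3.14, 3.14].

INTERFACE

Orientations are given as [roll, pitch, yaw] about the fixed x, y, z axes, in that order (R = Rz(yaw) Ry(pitch) Rx(roll)).
In Python, from station import robot, optics gives the robot as it stands. Calls block until the motion is done:
- robot.goto(position, orientation): joint-space move of the TCP to a pose.
- robot.servo_line(position, attitude=None, max_speed=0.15): straight line of the TCP; attitude=None keeps the orientation; max_speed is the mean speed in m/s.
- robot.set_joints(angles): joint-space move.
- robot.command_gripper(opening, grip_force=None): opening from 0.0 (shut) to 1.0 (fully open); grip_force is the grip in N (None keeps the last); returns when the fingers have stopped.
- robot.pause(seconds).
- robot.ik(position, orientation): joint angles nearest the present ones, or None.
- optics.read_camera(name): name is "side" or "top" or "wrist"; returns a dict with "frame" (480x640x3 uint8, blue, green, red), "fx", "fy", "cx", "cy" (pixels), "origin" and "orientation" of the camera in the world. Camera axes: x right, y down, z forward; pixel columns grow to the right and rows downward; lengths in m; the calibration is good to about 2 mm. A picture is of the moment at which its call begins. There is no depth.
A pose or a line that the arm cannot do raises robot.IKError and nothing moves.
- robot.job_done(): hands the job in, once; it reports no verdict.
Readings, each from a call of its own:
- robot.get_clock(): time.
- robot.get_q(): joint angles.
- robot.get_qvel(): joint speeds.
- robot.get_joint_torque(): joint torques, N m.
- robot.get_ee_pos(): TCP position.
- robot.get_eef_rot(): TCP orientation.
- robot.get_wrist_force(): force on the tool from outside, world axes, zero at the start.
- robot.get_wrist_torque(): the same for the moment, N m.
- robot.get_width(): opening from 0.0 (shut) to 1.0 (fully open).
Only numpy, scipy, OpenCV 4.12 (cv2) and the standard library are available. Lean on these libraries where they do the work, as an engineer would, in place of code of your own. Each camera call takes 0.05 s, during which the arm holds its last target.

TASK

Take the wooden tamper out of its blue crock and push the stack of pink candies, stuck high in its clear tube, firmly down until it sits on the tube's bottom. Then stand the tamper back in the crock and let go. Push with the tamper only, and leave the green candies as they are.

Things in the scene. Friction and masses are not known exactly. Their poses are not given: they have to be found in the camera images.
- pink_stack: Four pink candy discs, 49 mm across, 40 mm high together, sliding as one piece in a fixed upright clear tube, open on top (52 mm inside, 58 outside, rim 110 mm above the counter). Origin: centre of underside, on the tube axis; z up. Underside starts 35 to 55 mm above the counter; it slides only down, against about 7 N of friction, to a hard stop at 10 mm, and stays put. Bears 80 N.
- green_stack: The same kind of stack in the same kind of open tube, but green: not to be pushed. Same origin and axes, same start heights. A third tube, red-capped and full of yellow candies, is not listed. The three tubes stand in any order in a rough row from left to right, 80 mm or more between axes, each on a dark steel foot 84 mm across.
- tamper: Loose round rod 170 mm long, about 0.12 kg, upright in the blue crock. From below: white foot 30 mm across, 20 mm high; wooden shaft 20 mm across, 90 mm long; dark wooden handle 30 mm across, 60 mm long (110 to 170 mm above the foot's underside). Origin: centre of the foot's underside; z along the rod to the handle. Grip the handle from above, any yaw.
- crock: Blue ceramic holder fixed to the counter, for the tamper. Origin: centre of its underside; z up. Its flared mouth is 72 mm wide inside at the rim, 75 mm above the counter, narrowing to a socket 38 mm wide inside below 40 mm; its inner floor is 8 mm above the counter.
There are look-alikes about, which are no part of the job. What is shaped like the tamper but red is not meant. What is shaped like the part that bears pink_stack but turquoise is not meant.

How it is judged:
On the way:
1. the tamper presses the pink stack firmly on the bottom of its tube (height (world z) of pink_stack below 0.0135 m and contact force between tamper and pink_stack above 3 N), for 0.1 s.
At the end, for the whole second after the job is handed in: The pink stack's underside is within 3.5 mm of the bottom of its travel (less than 13.5 mm above the counter) and the tamper stands at rest in the crock, handle up: foot less than 20 mm from the crock's axis and less than 25 mm above the counter, leaning less than 23 degrees (height (world z) of pink_stack below 0.0135 m and horizontal distance between tamper and crock below 0.02 m and height (world z) of tamper below 0.025 m and angle between tamper's own z axis and vertical below 0.4 rad and linear speed of tamper below 0.03 m/s); the robot touches nothing.
It fails at once if the green stack is pushed more than 5 mm (distance of green_stack from where it was at the start of the episode above 0.005 m).
It fails at once if the pink stack is pushed with the fingers (contact force between the fingers and pink_stack above 2 N).
It also fails if it takes over 48 s, if anything falls off the work surface, if the arm or the gripper's body presses on something with over 40 N, if the wrist force passes 120 N, or if a joint passes its speed limit or range.

## Working session

There is one attempt and no reset: what is moved stays moved. The work goes in short steps, each a Python script; the robot and the scene stay as the last script left them, time stands still between calls to the robot, and variables do not carry over. Pictures are saved under pics/ and viewed, and the job is handed in when it is done.

```bash
mkdir -p pics; ls
python3 - <<'E'
from station import robot, optics
import cv2
for n in("side","top","wrist"):
    c=optics.read_camera(n); cv2.imwrite(f"pics/{n}0.png",c["frame"]); print(n,{k:v for k,v in c.items() if k!="frame"})
print(robot.get_clock(),robot.get_ee_pos(),robot.get_eef_rot())
E
```

```text
pics
side {'fx': 482.3332885554242, 'fy': 482.3332885554242, 'cx': 321.7123166853094, 'cy': 242.3003384498086, 'origin': array([0.23066728, 0.52856518, 0.59398903]), 'orientation': array([-2.32027022,  0.01694951, -2.61636787])}
top {'fx': 439.46803725551734, 'fy': 439.46803725551734, 'cx': 316.8238655569627, 'cy': 236.75632965560345, 'origin': array([0.4503323 , 0.02097434, 0.73315544]), 'orientation': array([-3.04285036, -0.01797727, -1.59318678])}
wrist {'fx': 358.40833277405545, 'fy': 358.40833277405545, 'cx': 321.66286998727725, 'cy': 243.2038010282442, 'origin': array([0.07112683, 0.57458487, 0.37216425]), 'orientation': array([2.86104095e+00, 6.28179973e-04, 1.32556206e+00])}
0.15 [0.13926842 0.55753713 0.24469185] [-3.14028763e+00 -3.67972922e-05  2.89679867e+00]
```

View pics/side0.png

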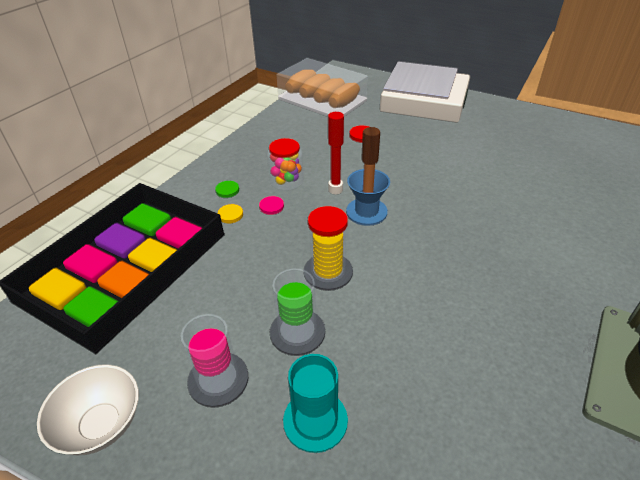

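View pics/top0.png

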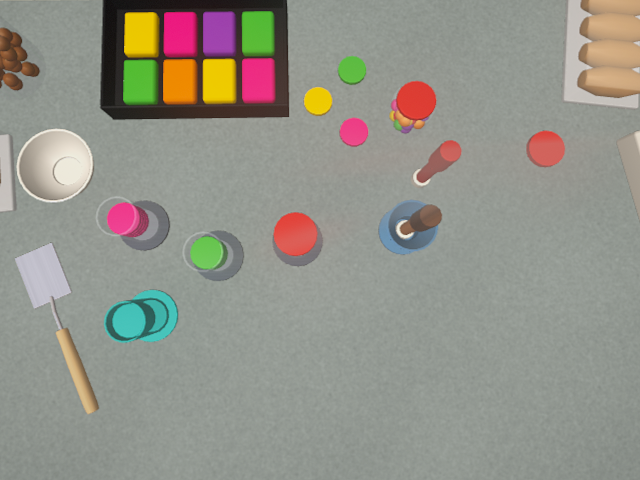

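View pics/wrist0.png

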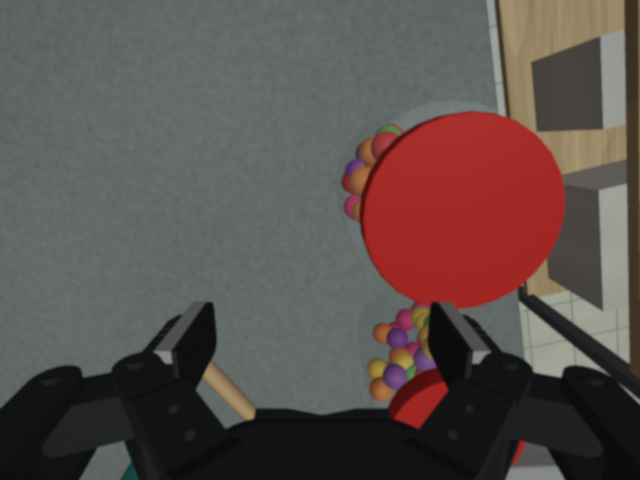

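Side view: pink tube at (212,355), green (296,310), tamper handle top (371,131), crock (367,195). Top view: pink rim near (115,216), crock near (408,227), handle top near (430,215), red look-alike right behind it. I'll zoom in to measure.

```bash
cat > h.py <<'E'
import numpy as np, cv2, pickle
from scipy.spatial.transform import Rotation as R
def ray(c,uv):
    d=np.array([(uv[0]-c["cx"])/c["fx"],(uv[1]-c["cy"])/c["fy"],1.]); return c["origin"],R.from_euler("xyz",c["orientation"]).as_matrix()@d
def atz(c,uv,z):
    o,d=ray(c,uv); return (o+d*(z-o[2])/d[2])
def proj(c,P):
    P=np.atleast_2d(P); q=(P-c["origin"])@R.from_euler("xyz",c["orientation"]).as_matrix()
    return np.c_[c["cx"]+c["fx"]*q[:,0]/q[:,2],c["cy"]+c["fy"]*q[:,1]/q[:,2]]
def tri(cs,uvs):
    A=np.zeros((3,3));b=np.zeros(3)
    for c,u in zip(cs,uvs):
        o,d=ray(c,u); d=d/np.linalg.norm(d); M=np.eye(3)-np.outer(d,d); A+=M;b+=M@o
    return np.linalg.solve(A,b)
def circ(c,x,y,z,r,n=60):
    t=np.linspace(0,2*np.pi,n); return proj(c,np.c_[x+r*np.cos(t),y+r*np.sin(t),0*t+z])
def crop(c,x0,y0,w,h,s,fn,circs=()):
    im=cv2.resize(c["frame"][y0:y0+h,x0:x0+w],None,fx=s,fy=s,interpolation=cv2.INTER_CUBIC)
    for a in circs:
        p=(circ(c,*a)-[x0,y0]+.5)*s
        cv2.polylines(im,[np.round(p).astype(int)],True,(255,255,255),1)
    cv2.imwrite(fn,im)
E
python3 - <<'E'
from station import optics
from h import *
t=optics.read_camera("top");s=optics.read_camera("side");pickle.dump((t,s),open("c.pkl","wb"))
print("pink foot",atz(t,(143,225),.005),"rim",atz(t,(115,216),.11),"side rim",atz(s,(205,336),.11),atz(s,(217,378),.005))
print("green rim",atz(t,(205,252),.11),"crock foot",atz(t,(408,227),.0),"handle",tri((t,s),((430,215),(371,131))),"red",tri((t,s),((451,151),(336,116))))
crop(t,80,180,190,120,4,"pics/t1.png"); crop(t,360,120,140,140,4,"pics/t2.png")
crop(s,160,250,180,170,3,"pics/s1.png"); crop(s,300,100,120,140,4,"pics/s2.png")
E
```

```text
pink foot [0.54768719 0.29398807 0.005     ] rim [0.54732666 0.2943056  0.11      ] side rim [0.53911141 0.29783031 0.11      ] [0.54520924 0.29443094 0.005     ]
green rim [0.4934157  0.16696355 0.11      ] crock foot [ 0.53602338 -0.14798413  0.        ] handle [ 0.52964014 -0.13738151  0.17439971] red [ 0.6168591  -0.17285569  0.16335517]
```

View pics/t1.png

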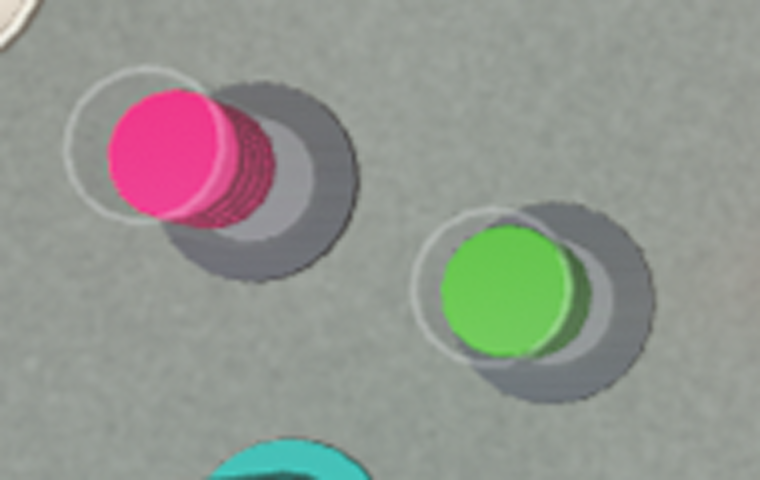

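View pics/t2.png

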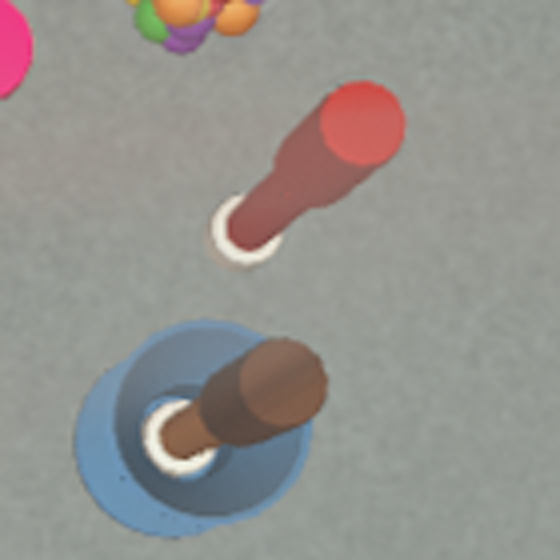

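View pics/s1.png

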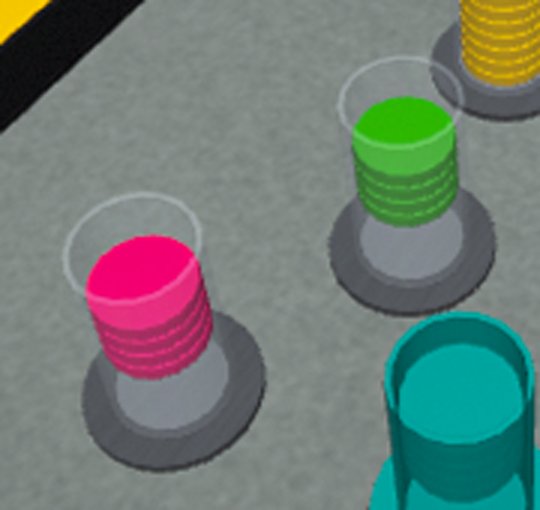

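View pics/s2.png

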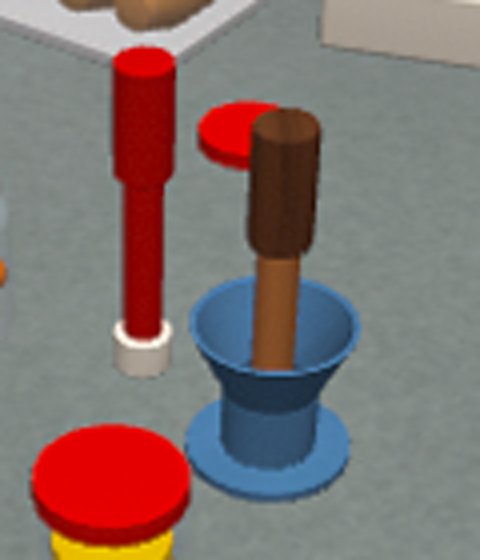

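Run:
```python
from h import *
t,s=pickle.load(open("c.pkl","rb"))
P=lambda n,a,b,z:print(n,tri((t,s),(a,b)).round(4),atz(t,a,z).round(4),atz(s,b,z).round(4))
P("pinkrim",(116,216.25),(204,332.3),.11);P("pinkfoot",(144.5,225.5),(218,379.7),.008)
P("greenrim",(203,251.5),(293.7,283.7),.11);P("greenfoot",(218.7,255.6),(297.3,330.5),.008)
P("handle",(430.75,215.5),(371.5,130.5),.178);P("crim",(413.25,224.5),(368.75,181.25),.075)
P("redtop",(450.7,151),(336,115.5),.17)
print(atz(t,(405.3,229),.028))
```

```text
pinkrim [0.5464 0.2933 0.1077] [0.5469 0.2929 0.11  ] [0.5438 0.2941 0.11  ]
pinkfoot [ 0.5468  0.2935 -0.0017] [0.5464 0.2904 0.008 ] [0.5407 0.297  0.008 ]
greenrim [0.4934 0.17   0.1068] [0.4942 0.1698 0.11  ] [0.4905 0.172  0.11  ]
greenfoot [0.4938 0.1695 0.001 ] [0.4941 0.1684 0.008 ] [0.49   0.1735 0.008 ]
handle [ 0.529  -0.1381  0.1752] [ 0.5295 -0.1369  0.178 ] [ 0.526  -0.1339  0.178 ]
crim [ 0.5304 -0.1412  0.0678] [ 0.5309 -0.1388  0.075 ] [ 0.5249 -0.1326  0.075 ]
redtop [ 0.6164 -0.1719  0.1649] [ 0.616  -0.1698  0.17  ] [ 0.6106 -0.1639  0.17  ]
[ 0.52957583 -0.13699711  0.028     ]
```

Run:
```python
from station import robot, optics
from h import *
o=[np.pi,0,np.pi-0.37]
for p in ([.529,-.137,.30],[.529,-.137,.145],[.5465,.293,.30],[.5465,.293,.18]): print(robot.ik(p,o))
p=robot.get_ee_pos(); robot.servo_line([p[0],p[1],.31])
robot.goto([.529,-.137,.31],o)
print(robot.get_clock(),robot.get_ee_pos(),robot.get_eef_rot(),robot.get_q(),robot.get_wrist_force())
c=optics.read_camera("wrist");cv2.imwrite("pics/w1.png",c["frame"])
print("handle px pred",proj(c,[.529,-.1375,.178]),"grip axis",proj(c,[robot.get_ee_pos()*[1,1,0]+[0,0,.178]]))
crop(c,0,0,640,480,1,"pics/w1.png",[(.529,-.1375,.178,.015),(.53,-.139,.075,.036)])
```

```text
[-0.27445806  0.2446779   1.53264088  0.          1.36427387 -1.47525439]
[-0.27445806  0.3591196   1.77813908  0.          1.00433397 -1.47525439]
[ 0.47359241  0.36588477  1.35832631  0.          1.41738158 -0.72720392]
[ 0.47359241  0.43488349  1.55501905  0.          1.15169011 -0.72720392]
3.6417 [ 0.5291855  -0.13628175  0.30999331] [ 3.14133795e+00 -5.26139832e-05  2.77270897e+00] [-2.73244565e-01  2.40424955e-01  1.51366657e+00  2.62970357e-04
  1.38752918e+00 -1.47520513e+00] [0.46368433 0.32869095 0.47065495]
handle px pred [[319.87020751 237.71940193]] grip axis [[321.46489643 237.39029355]]
```

View pics/w1.png

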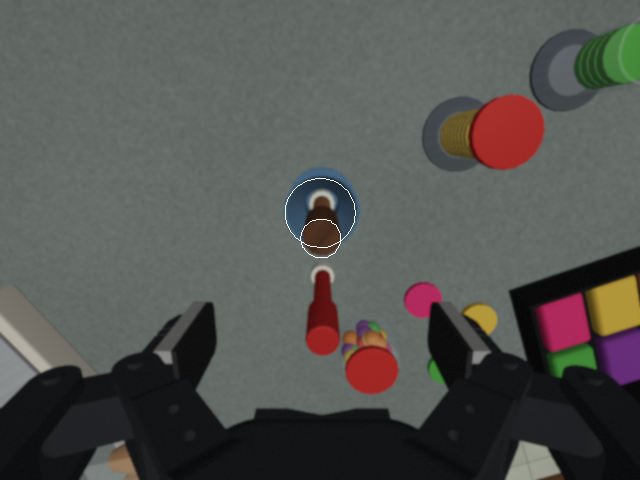

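Predicted handle circle lies on the real handle top (321,238), and the crock rim matches as well. Descending and gripping.

Run:
```python
from station import robot, optics
from h import *
robot.servo_line([.529,-.137,.147]);print(robot.get_wrist_force())
robot.command_gripper(0.0,80); print(robot.get_width(),robot.get_wrist_force())
robot.servo_line([.529,-.137,.29]); print(robot.get_clock(),robot.get_ee_pos(),robot.get_width(),robot.get_wrist_force())
s=optics.read_camera("side");t=optics.read_camera("top");pickle.dump((t,s),open("c2.pkl","wb"))
crop(s,280,0,200,240,2.5,"pics/s3.png");crop(t,340,100,240,180,3,"pics/t3.png")
```

```text
[-0.63594407 -0.10478692 -0.58385359]
0.3305170209730658 [ 0.46507759 -0.42341651  2.92326152]
6.5833 [ 0.52842859 -0.13684496  0.28878257] 0.33791041375799274 [ 0.53565587  0.53540523 -1.15603983]
```

View pics/s3.png

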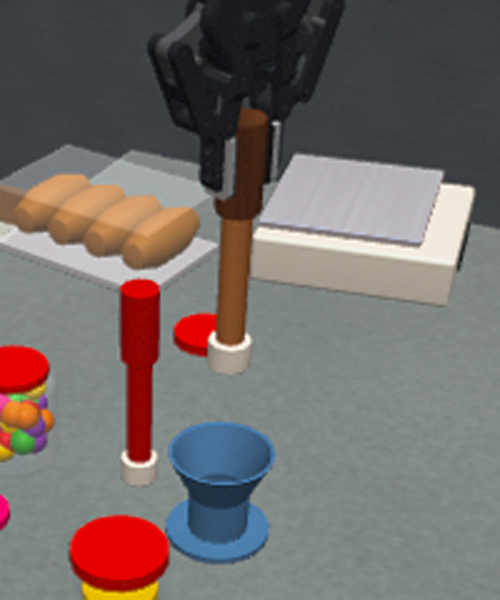

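View pics/t3.png

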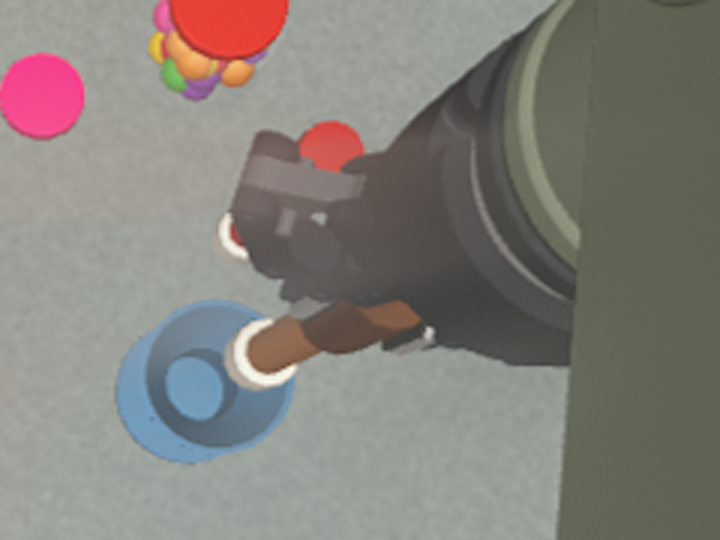

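Run:
```python
from h import *
t,s=pickle.load(open("c2.pkl","rb"))
a=(340+264/3,100+352/3);b=(280+229/2.5,361/2.5)
print(tri((t,s),(a,b)).round(4),atz(t,a,.155).round(4))
print(tri((t,s),((340+192/3,100+387/3),(280+220/2.5,481/2.5))))
for z in(.11,.075):print(proj(t,[[.53,-.139,z]]))
h=[(.528,-.137,.15,.015),(.528,-.137,.17,.015),(.528,-.137,.26,.015),(.531,-.14,.075,.036)]
crop(t,340,100,240,180,3,"pics/t4.png",h);crop(s,280,0,200,240,2.5,"pics/s4.png",h)
```

```text
[ 0.5301 -0.143   0.1452] [ 0.5303 -0.1396  0.155 ]
[ 0.52566179 -0.13038454  0.05099367]
[[419.14154963 222.0470956 ]]
[[413.37532638 225.09317102]]
```

View pics/s4.png

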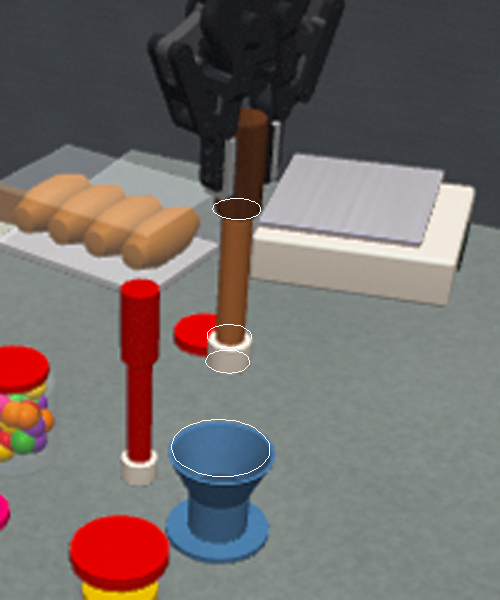

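View pics/t4.png

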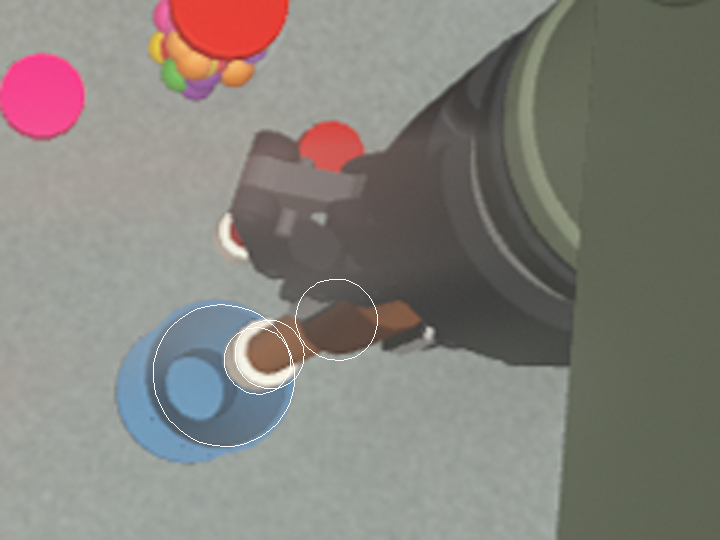

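Foot and shaft circles match: the tamper is upright, foot underside at about TCP−139 mm. Carrying it over the pink tube and checking alignment.

Run:
```python
from station import robot, optics
from h import *
robot.servo_line([.529,-.137,.305],max_speed=.1)
robot.servo_line([.5465,.293,.305],max_speed=.2)
robot.servo_line([.5465,.293,.268],max_speed=.1)
p=robot.get_ee_pos();print(robot.get_clock(),p,robot.get_wrist_force())
s=optics.read_camera("side");t=optics.read_camera("top");pickle.dump((t,s),open("c3.pkl","wb"))
h=[(p[0],p[1],p[2]-.139,.015),(.5465,.293,.11,.026)]
crop(s,120,200,200,200,3,"pics/s5.png",h);crop(t,30,150,200,150,4,"pics/t5.png",h)
```

```text
9.8 [0.54667973 0.29288666 0.2682093 ] [ 0.22335253 -0.77787812 -1.42018177]
```

View pics/s5.png

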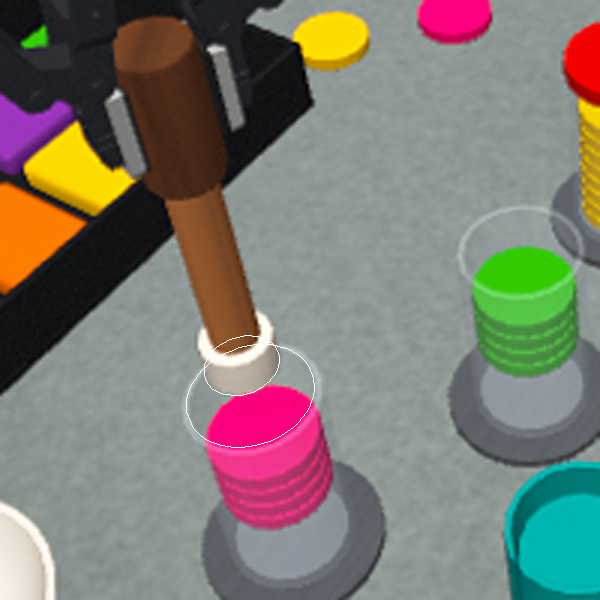

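View pics/t5.png

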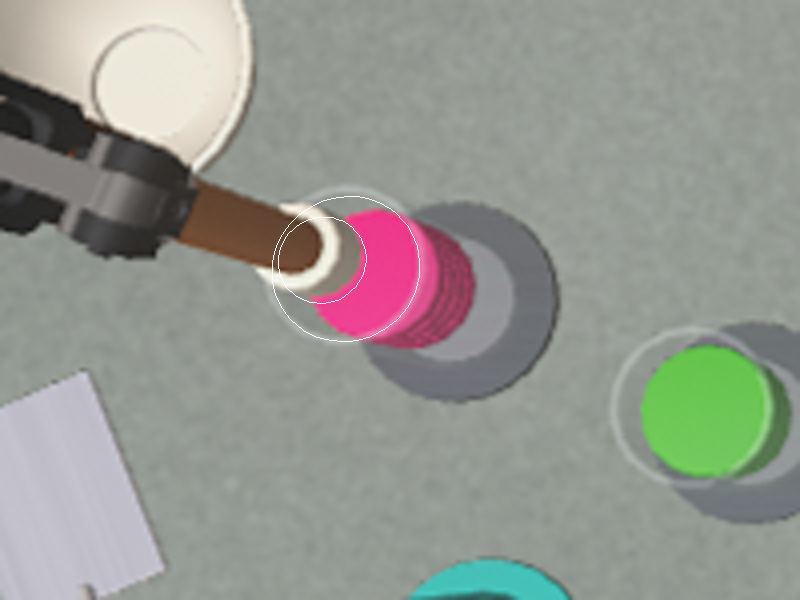

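Run:
```python
from station import robot, optics
from h import *
x,y=.5465,.293
for z in (.245,.235,.227,.22,.213,.206,.2,.195):
    robot.servo_line([x,y,z],max_speed=.05); f=robot.get_wrist_force(); print(z,robot.get_ee_pos().round(4),f.round(1))
    if abs(f[2])>18 or np.hypot(*f[:2])>10: print("stop");break
else:
    while z>.178:
        z-=.001
        robot.servo_line([x,y,z],max_speed=.03); f=robot.get_wrist_force(); print(round(z,3),robot.get_ee_pos().round(4)[2],f.round(1))
        if f[2]>22: break
    robot.pause(.3); print(robot.get_wrist_force())
print(robot.get_clock(),robot.get_width())
s=optics.read_camera("side");t=optics.read_camera("top")
crop(s,120,200,200,200,3,"pics/s6.png");crop(t,30,150,200,150,4,"pics/t6.png")
```

```text
0.245 [0.5465 0.293  0.2448] [-0.4  0.6 -1.9]
0.235 [0.5463 0.2929 0.2345] [ 0.2 -0.3 -1.6]
0.227 [0.5463 0.2929 0.2266] [ 0.2  0.2 -1.3]
0.22 [0.5468 0.2932 0.2201] [ 0.2 -0.2 -0.5]
0.213 [0.5467 0.2932 0.213 ] [0.8 1.3 1.2]
0.206 [0.5467 0.2932 0.2059] [1.  0.7 0.6]
0.2 [0.5467 0.2931 0.1999] [1.5 0.9 0.7]
0.195 [0.5466 0.2931 0.1949] [0.8 1.8 1.3]
0.194 0.1943 [0.5 0.4 3.9]
0.193 0.1933 [0.5 0.1 5.1]
0.192 0.1922 [2.2 1.2 4.8]
0.191 0.191 [1.  0.6 4.5]
0.19 0.19 [1.4 1.4 4. ]
0.189 0.1891 [0.6 0.9 4.8]
0.188 0.189 [0.2 0.9 8.8]
0.187 0.189 [ 0.1  0.  12.8]
0.186 0.189 [-0.8  0.8 16.8]
0.185 0.1889 [-1.9  0.6 20.9]
0.184 0.1889 [-2.3 -1.5 24.6]
[-2.88303752 -1.3756694  24.61942819]
15.6083 0.3365954370327855
```

View pics/s6.png

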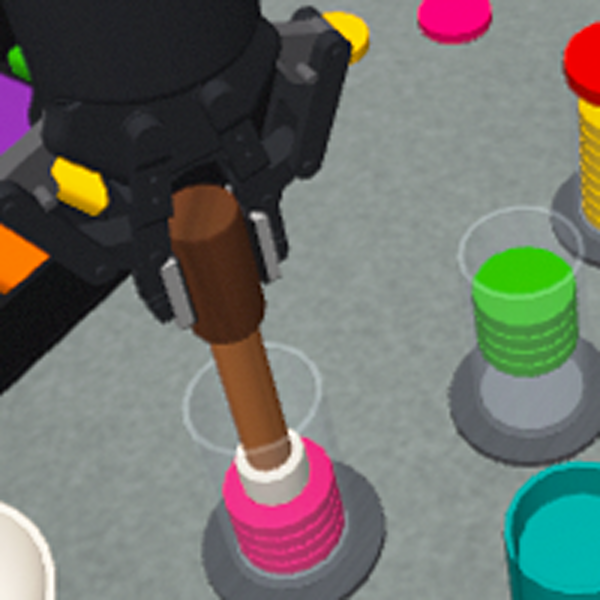

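Stop is hard at TCP z 0.189, as predicted for the tube bottom, with 25 N held; the picture shows the pink stack sitting on the foot plate (285,540). Now returning the tamper.

Run:
```python
from station import robot, optics
from h import *
robot.servo_line([.5465,.293,.305],max_speed=.12)
robot.servo_line([.5295,-.138,.305],max_speed=.2)
robot.servo_line([.5295,-.138,.225],max_speed=.1)
for z in (.2,.18,.165,.155,.151,.149,.148,.147,.146):
    robot.servo_line([.5295,-.138,z],max_speed=.05); f=robot.get_wrist_force(); print(z,robot.get_ee_pos().round(4),f.round(1))
    if f[2]>5 or np.hypot(*f[:2])>8: print("stop");break
print(robot.get_clock())
s=optics.read_camera("side");crop(s,280,60,160,180,3,"pics/s7.png")
```

```text
0.2 [ 0.5296 -0.138   0.1999] [-0.4  0.6 -1.1]
0.18 [ 0.5294 -0.138   0.1797] [ 0.4 -0.2 -2.3]
0.165 [ 0.5293 -0.138   0.1646] [ 0.5  0.5 -1.2]
0.155 [ 0.5292 -0.1379  0.1546] [ 0.5 -0.3 -1. ]
0.151 [ 0.5294 -0.1379  0.1508] [ 0.  -0.  -0.3]
0.149 [ 0.5295 -0.138   0.1489] [-1.1 -0.1 -0.8]
0.148 [ 0.5295 -0.138   0.148 ] [ 0.9 -0.5 -1.5]
0.147 [ 0.5298 -0.1381  0.1475] [0.1 0.3 2.5]
0.146 [ 0.53   -0.1381  0.1475] [-1.7  0.7  8.8]
stop
23.375
```

View pics/s7.png

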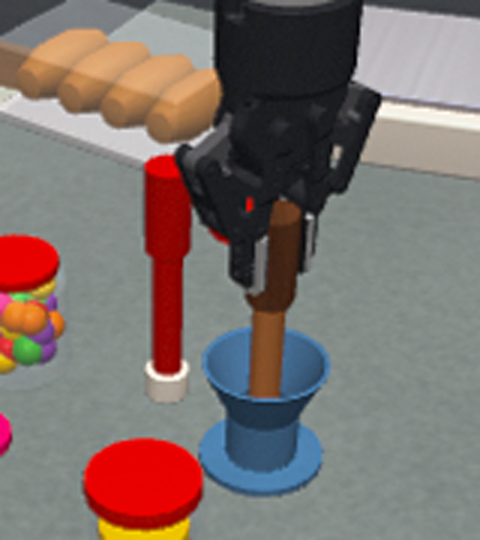

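It sits on the crock's inner floor, since the floor force appears at the original grip height. Releasing and retreating.

Run:
```python
from station import robot, optics
from h import *
robot.servo_line([.5295,-.138,.1475],max_speed=.03)
robot.command_gripper(1.0); print(robot.get_width(),robot.get_wrist_force().round(1))
robot.servo_line([.5295,-.138,.3],max_speed=.1)
robot.goto([.40,-.138,.36],[np.pi,0,np.pi-0.37])
robot.pause(.5);print(robot.get_clock(),robot.get_wrist_force().round(1))
s=optics.read_camera("side");t=optics.read_camera("top");pickle.dump((t,s),open("c4.pkl","wb"))
cv2.imwrite("pics/s8.png",s["frame"]);cv2.imwrite("pics/t8.png",t["frame"])
crop(s,170,80,250,330,1.8,"pics/s9.png",[(.529,-.1375,.178,.015),(.494,.17,.11,.026)])
```

```text
1.0009423224217708 [0.3 0.1 0.3]
27.0667 [-0.1  0.6 -2.1]
```

View pics/s9.png

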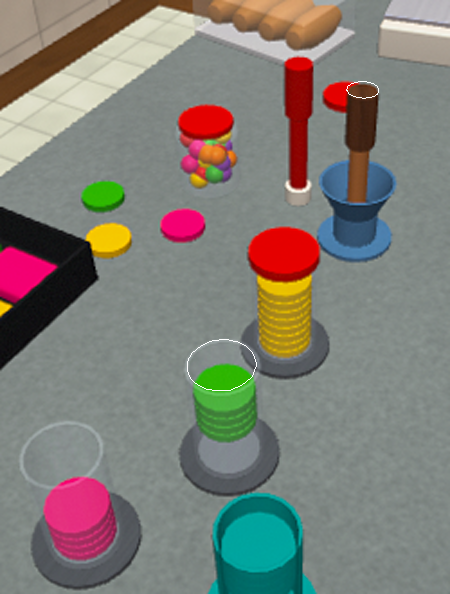

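View pics/t8.png

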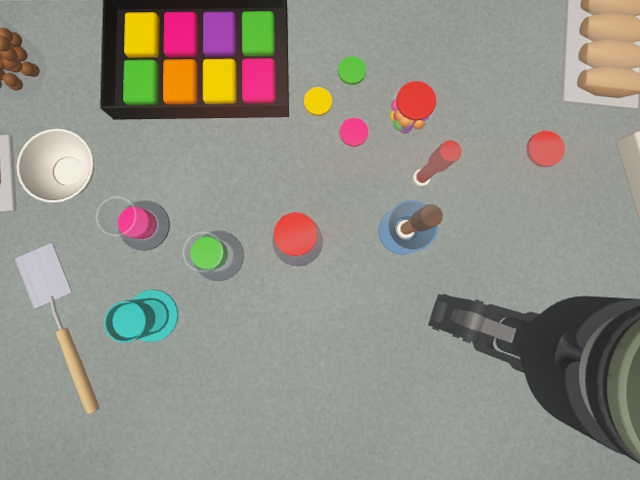

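The tamper stands upright in the crock with its handle top at (430,216), the same as at the start. Pink is at the bottom of its tube, green is unchanged at (207,252), and the gripper is clear.

```bash
python3 -c "
from station import robot
robot.job_done(); print(robot.get_clock())"
```

```text
the job is handed in; nothing more can be done
the job is handed in; nothing more can be done
```

The pink stack is down on the bottom of its tube, the tamper is back in the blue crock and released, and I handed the job in after about 27 s of the 48 s allowed.

- **Pushing:** I pushed only with the tamper. The stack came to a hard stop at TCP height 0.189 m, exactly where I expected the tube bottom. I held about 25 N there for 0.3 s. The sideways force stayed under about 3.5 N throughout.
- **Final pictures:** They show the pink stack seated, the green stack where it started, and the tamper upright in the crock at its starting spot. The gripper is clear of everything.
- **Disagreement:** The two cameras' position estimates differed by a few millimetres, up to about 9 mm on the crock rim. That did not affect the job, and no check failed. I did not measure the tamper's final lean beyond matching its handle top to the starting position.

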